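Open the burr mill for cleaning

TASK

The hopper is already off the burr mill and it needs opening for cleaning: first turn its grind collar to number 6 so that the burrs stand apart and leave it there, then unscrew the knurled steel burr cap in the middle, lift it off and hold it upright in the gripper a hand's breadth (some 80 mm) above its seat. The cap's thread may be left- or right-handed, so try it both ways instead of forcing it. Finish while still holding the cap up, and leave the other things on the counter where they are.

Things in the scene. Friction and masses are not known exactly. Their poses are not given: they have to be found in the camera images.
- mill: burr mill for grain and spice, white housing 170 x 150 mm, standing immovably on its heavy feet; origin on the counter under the common axis of collar and cap; x points from the chute side to the back, y to the mill's left, z up. The flour cup stands on the mill's foot, 128 mm in front of the axis
- mill_axis (a point): centre of the scale plate on top of the mill, an aluminium disc 132 mm across, its face 154 mm above the counter; black numbers 1 to 8 round the collar, read from the chute side from left to right (anticlockwise seen from above)
- collar (a joint): angle of the grind collar in rad, growing anticlockwise seen from above. Number n is at 0.3 x (n - 1), so 6 is at 1.5. A spring ball clicks into each number (some 0.15 N m to leave one); the collar turns from 1 to 8 and no further and starts on one of 1 to 4. A white line on its top and side points to the number set
- collar_grip (a point): on the axis of the grind collar, a black knurled ring 60 mm across and 26 mm high, from 156 to 182 mm above the counter; this point is 172 mm above the counter. Taken from above across its outside at any yaw, one finger either side of the burr cap; only the flat scale plate lies around it
- cap_grip (a point): burr cap, about 250 g: upright knurled steel knob 38 mm across on the mill's axis, with a flange 43 mm across and 4 mm thick at its foot. The point is on its axis, 16 mm above the flange's underside, 13 mm below the top; seated it is 202 mm above the counter. z points up; the frame turns with the cap, a dark bar across the top lies along its x axis
- cap_stem (a point): lower end of the cap's 17 mm stem with a coarse three-start thread. A sixth of a turn (1.05 rad, within 0.2) the loosening way frees the cap, which then lifts straight out; it does not rise while turned, and stops 0.25 rad beyond. The other way it stops dead after 0.1 rad. Which way loosens differs from mill to mill and cannot be seen
- flour_cup: steel cup 68 mm across and 58 mm high on the mill's foot below the chute; origin under its centre; leave alone
- hopper: the mill's clear hopper, upside down on the counter, 124 mm across and 112 mm high; origin under its centre; leave alone
- ramekin: white ceramic ramekin, 86 mm across and 45 mm high; origin under its centre; leave alone
- spice_jar: glass spice jar with red cap, 45 mm across and 96 mm high; origin under its centre; leave alone
- dough_scraper: stainless dough scraper 150 x 118 mm, 27 mm high; origin under its centre; leave alone
- rolling_pin: beech rolling pin 376 mm long and 47 mm thick; origin under its centre; leave alone
- pastry_brush: brush with green silicone head, 220 mm long; origin under its middle; leave alone

How it is judged:
On the way, in this order (a step that is already met when the one before it is completed fails the run):
1. the grind collar stands at 6 and the cap is still on (value of joint collar between 1.4 and 1.6 rad and height (world z) of cap_grip below 0.21 m), for 0.3 s.
2. the burr cap is unscrewed and lifted off (z of cap_grip in the frame of mill above 0.235 m), for 0.1 s.
At the end, for the whole second after the job is handed in: The collar stands at 6 (within 0.1 rad, a third of a step), and the burr cap is held by the fingers, upright within 20 degrees, its centre at least 48 mm above its seated place and within 120 mm of the mill's axis seen from above, touching the mill nowhere (value of joint collar between 1.4 and 1.6 rad and height (world z) of cap_grip above 0.25 m and horizontal distance between cap_grip and mill below 0.12 m and angle between cap_grip's own z axis and vertical below 0.35 rad and contact force between burr_cap and the fingers above 1 N and contact force between burr_cap and mill below 0.1 N and velocity of joint collar below 0.1 rad/s); the arm keeps its last pose, push and grip.
It fails at once if a bystander is pushed away (more than 30 mm) (distance of any of flour_cup, hopper, ramekin, spice_jar, dough_scraper, rolling_pin, pastry_brush from where it was at the start of the episode above 0.03 m).
It also fails if it takes over 58 s, if anything falls off the work surface, if the arm or the gripper's body presses on something with over 40 N, if the wrist force passes 120 N, or if a joint passes its speed limit or range.

ROBOT

A 6-joint arm with a two-finger parallel gripper is mounted at the origin on the work surface. World frame = base frame: x ahead of the robot, y to its left, z up, the work surface at z = 0. Lengths are in m, angles in rad, forces in N, time in s.
With the tool pointing down it reaches from about 0.425 to 0.95 m from the base axis. Payload 3.5 kg.
Tool frame: the origin (TCP) lies between the finger pads; the fingertips stand 17 mm ahead of it and the grasp point (between the pads) lies 2 mm behind it; z points along the fingers, y is the direction in which the jaws open and shut (so a half turn about z gives the same grasp; the last joint's range is limited). The gripper opens to 85 mm and grips with 20 to 120 N. Pads are 22 mm wide; open, the fingers measure 114 mm over their backs; the gripper's body (76 mm by 85 mm) begins 54 mm behind the grasp point. The pads swing forward as they close: fully open they stand 13 mm farther back than shut.
Start: joints at [1.108, 0.286, 1.577, -0, 1.279, -0.15], TCP at [0.208, 0.642, 0.248] pointing down, gripper open.
Joint ranges: [-2.77, 2.77], [-0.9, 2.22], [0.21, 2.48], [-1.53, 4.67], [0.24, 2.81], [-2.84, 2.84]. Speed limits (rad/s): [2.79, 2.79, 3.14, 3.14, 3.14, 3.14].

INTERFACE

Orientations are given as a unit quaternion [x, y, z, w].
In Python, from plant import ctrl gives the robot as it stands.
- The arm moves only by the tool carry_out, never from a script. Its argument "commands" is a list of rows, each an object with "delta_pos": the shift along the tool's x, y, z in m, a list of three; "delta_rot": the turn, a rotation vector about the tool's x, y, z in rad, a list of three; "claw": the opening in per cent of the stroke, from 0 (shut) to 100 (fully open). A call has 1 to 8 rows; each row is the pose to reach, as a shift and turn from the pose measured when the call began, along the tool's axes at that moment; what a row does not reach only later rows make up. A row lasts 1/12 s, in which the tool goes at most 41.7 mm and 7.16 degrees, less where a joint would pass 70% of its speed; a pose out of reach is approached as far as the arm can. A call with a gripper value outside its range is refused whole. The fingers move at their own pace and stop on an object; "force" is the grip in N (left out, the last holds). Time passes only in rows, so rows that repeat a pose let the fingers close. It gives the time, the measured TCP pose, the force and the opening at its end, in the units of the state.
- ctrl.get_state(): the state, without advancing time (a new reading comes with each control period).
- ctrl.read_camera(name): name is "scene" or "top"; returns (picture, depth): 480x640x3 uint8, red, green, blue; 480x640 float32, m along the optical axis (not along the pixel's ray), 0 where there is no reading.
- ctrl.camera_info(name): a dict with "fx", "fy", "cx", "cy" (pixels), "k1" (the pictures are not rectified: a ray, as slopes to the right and down, at radius r is drawn at 1 + k1 r^2 times it, then the intrinsics apply), "rvec" (rotation vector, rad) and "tvec" (3), from world to camera coordinates, as OpenCV has them. Camera axes: x right, y down, z forward; pixel columns grow to the right and rows downward; lengths in m; the calibration is good to about 2 mm. A picture is of the moment at which its call begins. camera_info takes no time and is no camera call.
- ctrl.sign_off(): hands the job in, once; it reports no verdict.
The state is a dict: "time": time; "qpos": joint angles; "dq": joint speeds; "joint_efforts": joint torques, N m; "eef_pos": TCP position; "tcp_rot": TCP orientation; "contact_force": force on the tool from outside, world axes, zero at the start; "wrist_torque": the same for the moment, N m; "opening": opening from 0.0 (shut) to 1.0 (fully open).
Only numpy, scipy, OpenCV 4.12 (cv2) and the standard library are available. Lean on these libraries where they do the work, as an engineer would, in place of code of your own. Each camera call takes 0.05 s, during which the arm holds its last target.

## Working session

There is one attempt and no reset: what is moved stays moved. The work goes in short steps, Python scripts to look and compute and a tool call to move; the robot and the scene stay as the last step left them, time stands still between calls to the robot, and variables do not carry over. Pictures are saved under pics/ and viewed, and the job is handed in when it is done.

Besides the shell and the picture viewer there is one more tool, called by a JSON object that holds its "op" and its "data". carry_out: Moves the arm, as the interface text tells. Its arguments: {"type":"object","properties":{"commands":{"type":"array"},"force":{"type":"number"}},"required":["commands"]}

```bash
ls; mkdir -p pics; python3 - <<'E'
from plant import ctrl
import cv2
for n in ("scene","top"):
    im,d=ctrl.read_camera(n); cv2.imwrite(f"pics/{n}0.png",im[:,:,::-1]); print(ctrl.camera_info(n))
    import numpy as np; np.savez(f"{n}0.npz",im=im,d=d)
print(ctrl.get_state())
E
```

```text
pics
{'fx': 557.2923530708873, 'fy': 557.2923530708873, 'cx': 330.8176309966173, 'cy': 229.74052250358892, 'k1': -0.12955262251700048, 'rvec': array([ 2.41024143,  0.67407396, -0.21062565]), 'tvec': array([-0.4210911 , -0.27116379,  1.74558851])}
{'fx': 467.1357765954428, 'fy': 467.1357765954428, 'cx': 321.9404556621172, 'cy': 241.84055312297397, 'k1': -0.10580034825999216, 'rvec': array([ 2.17004929, -2.16106963,  0.07167078]), 'tvec': array([-0.13101872,  0.58436209,  1.05050641])}
{'time': 0.1, 'qpos': array([ 1.10796980e+00,  2.87132086e-01,  1.57803551e+00, -4.78656792e-06,
        1.27861405e+00, -1.49983408e-01]), 'dq': array([-0.00259784, -0.00122076, -0.00200604, -0.00166874, -0.00099662,
       -0.00077274]), 'joint_efforts': array([ 1.29129112e-03, -4.07294261e+01, -2.93698955e+01, -1.23265395e-04,
        3.44017142e-03, -1.24217181e-06]), 'eef_pos': array([0.20744958, 0.64174028, 0.24704613]), 'tcp_rot': array([ 1.55783683e-01,  9.87790588e-01, -1.04421149e-03, -3.27952218e-04]), 'contact_force': array([-0.38627113,  0.14881156, -0.64373833]), 'wrist_torque': array([ 0.04452634,  0.00360535, -0.00311313]), 'opening': 1.0001123050497494}
```

View pics/scene0.png

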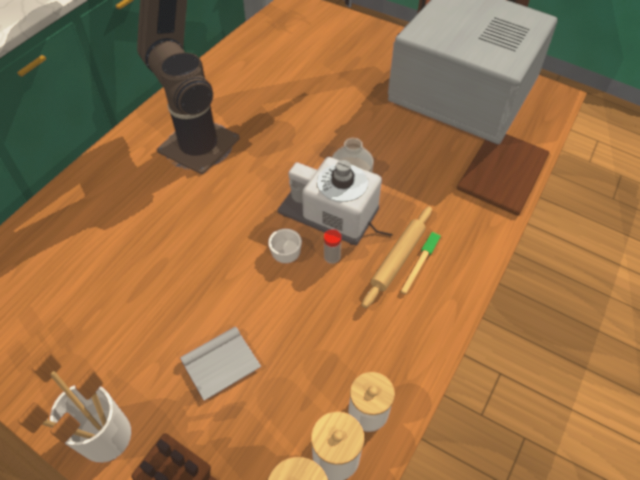

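View pics/top0.png

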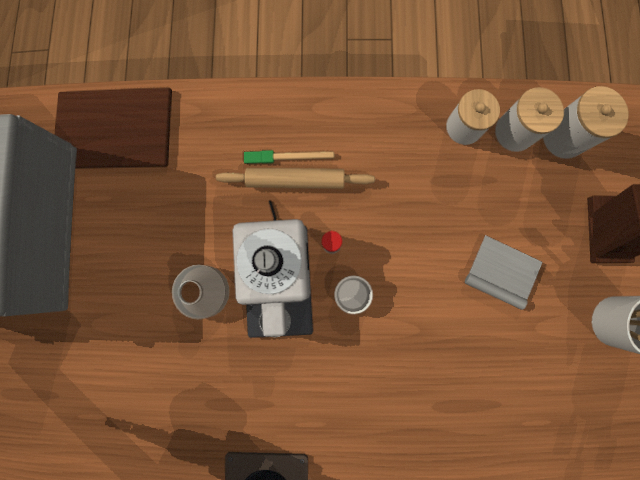

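The top view shows the mill at about (270,265) with its cap centre near (267,261) and the chute pointing to the robot (image down). The scale numbers lie below the collar. Neighbours are the hopper at (200,292), the jar at (332,241) and the ramekin at (353,294). Next I'll zoom in and measure.

```bash
cat > h.py <<'E'
import numpy as np, cv2
from plant import ctrl
def cam(n):
    c=ctrl.camera_info(n); R=cv2.Rodrigues(c["rvec"])[0]; t=np.array(c["tvec"])
    K=np.array([[c["fx"],0,c["cx"]],[0,c["fy"],c["cy"]],[0,0,1]]); D=np.array([c["k1"],0,0,0.]); return R,t,K,D
def toplane(n,uv,z):
    R,t,K,D=cam(n); uv=np.array(uv,float).reshape(-1,1,2)
    p=cv2.undistortPoints(uv,K,D)[:,0]; r=np.c_[p,np.ones(len(p))]@R; o=-R.T@t
    return o+r*((z-o[2])/r[:,2])[:,None]
def proj(n,P):
    R,t,K,D=cam(n); return cv2.projectPoints(np.array(P,float).reshape(-1,1,3),cv2.Rodrigues(R)[0],t,K,D)[0][:,0]
E
python3 - <<'E'
from h import *
for n,(u,v,w,h) in dict(top=(222,210,100,135),scene=(280,140,110,110)).items():
    im=np.load(n+"0.npz")["im"]; c=im[v:v+h,u:u+w,::-1]; k=min(800//w,600//h)
    cv2.imwrite(f"pics/{n}_z.png",cv2.resize(c,None,fx=k,fy=k,interpolation=cv2.INTER_CUBIC)); print(k)
print(toplane("top",[(267,261)],.215), toplane("top",[(75,150),(72,313),(15,115)],.2), toplane("top",[(267,470)],.0))
print(-cam("top")[0].T@cam("top")[1], -cam("scene")[0].T@cam("scene")[1])
E
```

```text
4
5
[[ 0.53129013 -0.02906166  0.215     ]] [[0.75749269 0.37677865 0.2       ]
 [0.42559297 0.36429878 0.2       ]
 [0.83918724 0.52445487 0.2       ]] [[ 0.05419235 -0.00302469  0.        ]]
[ 0.4900998  -0.15263907  1.09485715] [ 1.00378345 -0.88279794  1.22923283]
```

```bash
python3 - <<'E'
from h import *
# microwave height from depth
d=np.load("top0.npz")["d"]
R,t,K,D=cam("top")
for (u,v) in [(20,200),(50,200),(60,250),(65,170),(267,261),(275,312),(200,292)]:
    z=d[v,u]; p=cv2.undistortPoints(np.array([[[u,v]]],float),K,D)[0,0]; print((u,v),np.round(R.T@(np.array([*p,1])*z-t),3))
E
```

```text
(20, 200) [0.651 0.479 0.22 ]
(50, 200) [0.668 0.475 0.122]
(60, 250) [0.56  0.478 0.067]
(65, 170) [0.75  0.48  0.063]
(267, 261) [ 0.531 -0.029  0.215]
(275, 312) [ 0.431 -0.036  0.134]
(200, 292) [0.469 0.127 0.115]
```

View pics/top_z.png

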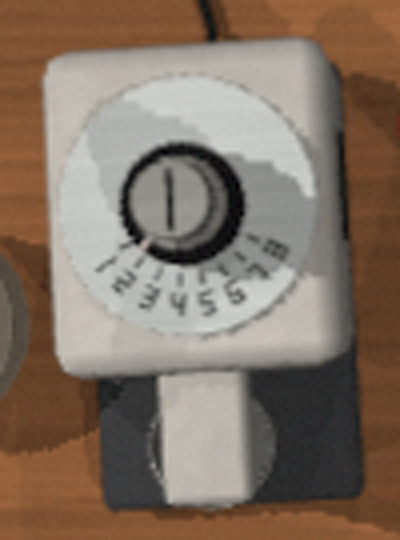

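View pics/scene_z.png

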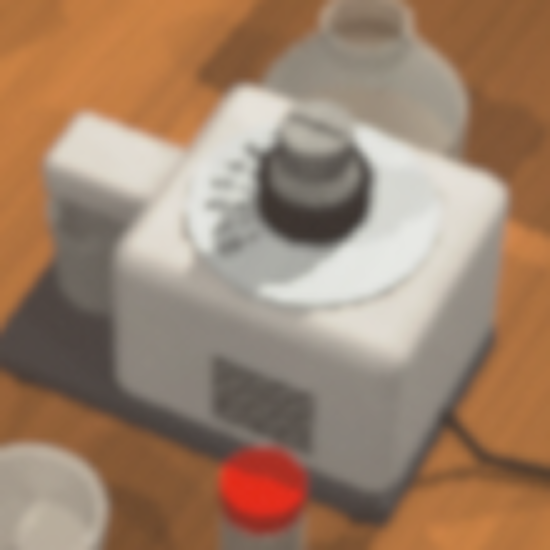

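```bash
python3 - <<'E'
from h import *
im=np.load("top0.npz")["im"]; g=cv2.cvtColor(im,cv2.COLOR_RGB2GRAY)
# black collar ring blob
m=((g<60)).astype(np.uint8); m[:, :240]=0; m[:,295:]=0; m[:238]=0; m[285:]=0
n,l,s,c=cv2.connectedComponentsWithStats(m); i=1+np.argmax(s[1:,4]); print(s[i],c[i])
cs=cv2.findContours((l==i).astype(np.uint8),cv2.RETR_EXTERNAL,cv2.CHAIN_APPROX_NONE)[0]
e=cv2.fitEllipse(max(cs,key=len)); print(e, toplane("top",[e[0]],.18))
# scale plate disc: bright
w=(g>185).astype(np.uint8)
# cap top brightness patch
c=g[245:278,250:286]; print(c)
E
```

```text
[252 246  31  30 246] [269.58536585 261.34552846]
((266.8170471191406, 260.4750061035156), (27.299118041992188, 28.327011108398438), 107.05721282958984) [[ 0.5339606  -0.02376869  0.18      ]]
[[178 179 179 ... 200 202 201]
 [176 176 179 ... 198 197 199]
 [178 179 179 ... 201 201 199]
 ...
 [133 180 188 ... 124 143 132]
 [177 186 187 ... 139 119  85]
 [186 187 178 ... 117  91 111]]
```

The zoom shows the cap's dark bar running along world x. The collar's white line points lower-left, near zoomed (148,240), so number 1 or 2. The digits 1–8 run from (105,265) to (278,248). I'll rectify onto the plate plane and the collar-top plane.

```bash
cat >> h.py <<'E'
def rect(n,im,c,z,half=.08,px=500):
    a=np.linspace(-half,half,px); X,Y=np.meshgrid(-a,-a,indexing="ij") # up=+x, left=+y
    P=np.stack([c[0]+X,c[1]+Y,np.full_like(X,z)],-1).reshape(-1,3)
    uv=proj(n,P).reshape(px,px,2).astype(np.float32)
    return cv2.remap(im,uv[...,0],uv[...,1],cv2.INTER_CUBIC)
E
python3 - <<'E'
from h import *
im=np.load("top0.npz")["im"]; c=(.532,-.027)
o=[]
for z in (.154,.182):
    r=rect("top",im,c,z,px=400); o.append(r)
g=cv2.cvtColor(o[0],cv2.COLOR_RGB2HSV)
cv2.imwrite("pics/rect0.png",np.hstack(o)[:,:,::-1])
# sat image
cv2.imwrite("pics/sat.png",np.hstack([cv2.resize(g[...,1]*4,(400,400)),g[...,2]]))
E
```

```text
(no output)
```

View pics/rect0.png

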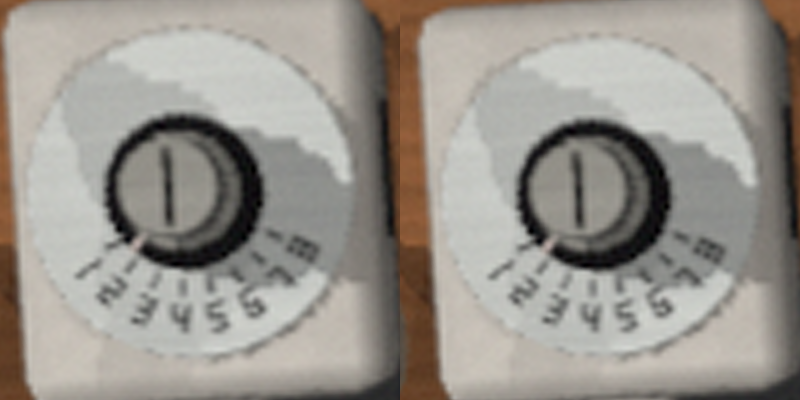

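View pics/sat.png

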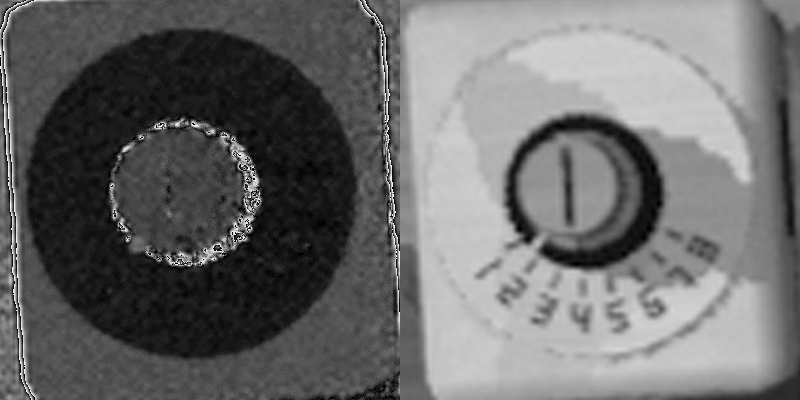

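The line is on number 2: its bearing is 41° left of the chute and the "2" is at 39°. So the collar needs +1.2 rad. I'll check the axis position with the scene camera.

```bash
cat >> h.py <<'E'
from scipy.spatial.transform import Rotation as Ro
def delta(p,yaw):
    """tool-frame shift/turn to world TCP p with tool pointing down, tool y at heading yaw"""
    s=ctrl.get_state(); R=Ro.from_quat(s["tcp_rot"])
    y=np.array([np.cos(yaw),np.sin(yaw),0]); z=np.array([0,0,-1.]); x=np.cross(y,z)
    G=Ro.from_matrix(np.c_[x,y,z])
    return np.round(R.inv().apply(np.array(p)-s["eef_pos"]),4), np.round((R.inv()*G).as_rotvec(),4)
E
python3 - <<'E'
from h import *
for n in ("top","scene"):
    im=np.load(n+"0.npz")["im"]; r=rect(n,im,(.535,-.024),.154,px=400)
    s=cv2.cvtColor(cv2.GaussianBlur(r,(5,5),0),cv2.COLOR_RGB2HSV)[...,1]
    m=((s<16)).astype(np.uint8); m=cv2.morphologyEx(m,cv2.MORPH_CLOSE,np.ones((15,15)))
    k,l,st,c=cv2.connectedComponentsWithStats(m); i=1+np.argmax(st[1:,4])
    q=max(cv2.findContours((l==i).astype(np.uint8),cv2.RETR_EXTERNAL,cv2.CHAIN_APPROX_NONE)[0],key=len)
    e=cv2.fitEllipse(cv2.convexHull(q)); print(n,e,"axis",.535+(199.5-e[0][1])*.16/399,-.024+(199.5-e[0][0])*.16/399)
    cv2.imwrite(f"pics/r_{n}.png",np.hstack([r[:,:,::-1],cv2.merge([m*255]*3)]))
for p,y in [((.207,.642,.34),1.257),((.3,.3,.34),.4),((.535,-.0245,.30),-.6)]: print(delta(p,y))
E
```

```text
top ((197.44686889648438, 201.2421417236328), (331.6688232421875, 339.44659423828125), 97.50678253173828) axis 0.5343013968025533 -0.023176689281798245
scene ((176.3302764892578, 201.3668670654297), (367.69232177734375, 418.50506591796875), 138.7992706298828) axis 0.5342513816278979 -0.0147088828027099
(array([ 0.0005, -0.0001, -0.093 ]), array([-0.0022, -0.0003,  0.001 ]))
(array([-0.1932, -0.2969, -0.0924]), array([-2.20e-03,  6.00e-04,  8.58e-01]))
(array([-0.5167, -0.5332, -0.052 ]), array([-1.800e-03,  1.800e-03,  1.858e+00]))
```

View pics/r_scene.png

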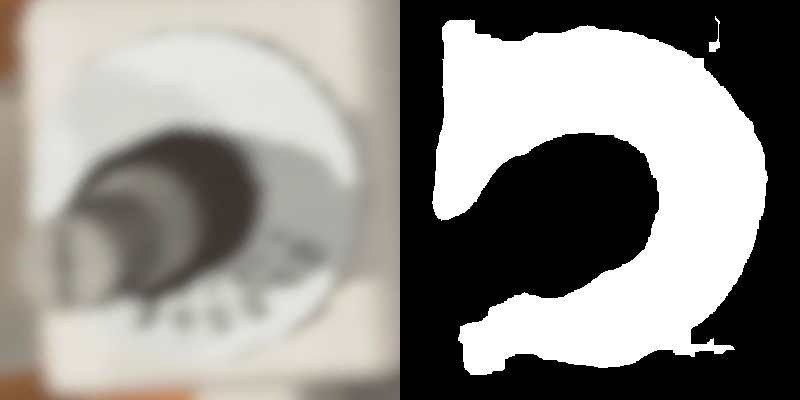

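The scene camera view agrees: the disc's right edge is at column 360 and its rows span 30–358, giving an axis of about (0.537,-0.022). I'll use (0.5355,-0.0235). Now to lift and travel over.

{"op": "carry_out", "data": {"commands": [{"delta_pos":[0,0,-0.04],"delta_rot":[0,0,0],"claw":100},{"delta_pos":[0,0,-0.08],"delta_rot":[0,0,0.1],"claw":100},{"delta_pos":[-0.02,-0.03,-0.092],"delta_rot":[0,0,0.2],"claw":100},{"delta_pos":[-0.05,-0.06,-0.092],"delta_rot":[0,0,0.3],"claw":100},{"delta_pos":[-0.08,-0.09,-0.092],"delta_rot":[0,0,0.4],"claw":100},{"delta_pos":[-0.11,-0.12,-0.092],"delta_rot":[0,0,0.5],"claw":100},{"delta_pos":[-0.14,-0.15,-0.092],"delta_rot":[0,0,0.6],"claw":100},{"delta_pos":[-0.17,-0.18,-0.092],"delta_rot":[0,0,0.7],"claw":100}]}}

```text
time: 0.77
eef_pos: [0.3123, 0.4198, 0.3388]
tcp_rot: [0.487, 0.873, -0.001, 0.0]
contact_force: [0.6, -0.7, -1.0]
opening: 0.999
```

```bash
python3 - <<'E'
from h import *
s=ctrl.get_state(); print(s["time"],s["eef_pos"],s["qpos"],s["contact_force"])
for p,y in [((.45,.1,.34),-.2),((.5355,-.0235,.30),-.6)]: print(delta(p,y))
E
```

```text
0.7667 [0.31227502 0.41981444 0.33880342] [ 7.37625376e-01 -1.09074600e-01  1.83634549e+00 -9.75738241e-04
  1.41702378e+00  1.83945303e-01] [ 0.62834955 -0.70013425 -1.00280693]
(array([-0.3444, -0.0511, -0.0006]), array([-0.0018,  0.0023,  0.7538]))
(array([-0.4944, -0.0432,  0.0396]), array([-0.0014,  0.0027,  1.1538]))
```

{"op": "carry_out", "data": {"commands": [{"delta_pos":[-0.04,-0.004,0],"delta_rot":[0,0,0.1],"claw":100},{"delta_pos":[-0.08,-0.008,0],"delta_rot":[0,0,0.2],"claw":100},{"delta_pos":[-0.12,-0.012,0],"delta_rot":[0,0,0.3],"claw":100},{"delta_pos":[-0.16,-0.016,0],"delta_rot":[0,0,0.4],"claw":100},{"delta_pos":[-0.2,-0.02,0],"delta_rot":[0,0,0.5],"claw":100},{"delta_pos":[-0.24,-0.024,0],"delta_rot":[0,0,0.6],"claw":100},{"delta_pos":[-0.28,-0.028,0],"delta_rot":[0,0,0.7],"claw":100},{"delta_pos":[-0.32,-0.03,0],"delta_rot":[0,0,0.8],"claw":100}]}}

```text
time: 1.43
eef_pos: [0.4551, 0.1299, 0.3391]
tcp_rot: [0.79, 0.613, -0.001, 0.0]
contact_force: [0.8, -0.2, -0.1]
opening: 1.006
```

```bash
python3 - <<'E'
from h import *
for p,y in [((.5355,-.0235,.27),-.6)]: print(delta(p,y))
E
```

```text
(array([-0.1284,  0.1161,  0.0693]), array([-0.0004,  0.0029,  0.3487]))
```

{"op": "carry_out", "data": {"commands": [{"delta_pos":[-0.025,0.023,0.01],"delta_rot":[0,0,0.08],"claw":100},{"delta_pos":[-0.05,0.046,0.02],"delta_rot":[0,0,0.16],"claw":100},{"delta_pos":[-0.075,0.07,0.03],"delta_rot":[0,0,0.24],"claw":100},{"delta_pos":[-0.1,0.092,0.04],"delta_rot":[0,0,0.3],"claw":100},{"delta_pos":[-0.12,0.11,0.05],"delta_rot":[0,0,0.3487],"claw":100},{"delta_pos":[-0.1284,0.1161,0.06],"delta_rot":[-0.0004,0.0029,0.3487],"claw":100},{"delta_pos":[-0.1284,0.1161,0.0693],"delta_rot":[-0.0004,0.0029,0.3487],"claw":100},{"delta_pos":[-0.1284,0.1161,0.0693],"delta_rot":[-0.0004,0.0029,0.3487],"claw":100}]}}

```text
time: 2.1
eef_pos: [0.5339, -0.023, 0.2668]
tcp_rot: [0.884, 0.467, -0.002, -0.002]
contact_force: [0.9, 0.5, -0.9]
opening: 1.001
```

```bash
python3 - <<'E'
from h import *
for n in ("scene","top"):
    im,d=ctrl.read_camera(n); 
    u,v,w,h=(270,100,130,150) if n=="scene" else (200,200,140,150)
    cv2.imwrite(f"pics/{n}1.png",cv2.resize(im[v:v+h,u:u+w,::-1],None,fx=4,fy=4,interpolation=cv2.INTER_CUBIC))
print(ctrl.get_state()["qpos"],delta((.5355,-.0235,.174),-.6))
E
```

```text
[-2.31373289e-01 -3.95635808e-02  1.89626043e+00  5.09963673e-04
  1.28660839e+00  3.66717073e-01] (array([-0.0006,  0.0016,  0.0954]), array([-0.0018,  0.0002,  0.0018]))
```

View pics/scene1.png

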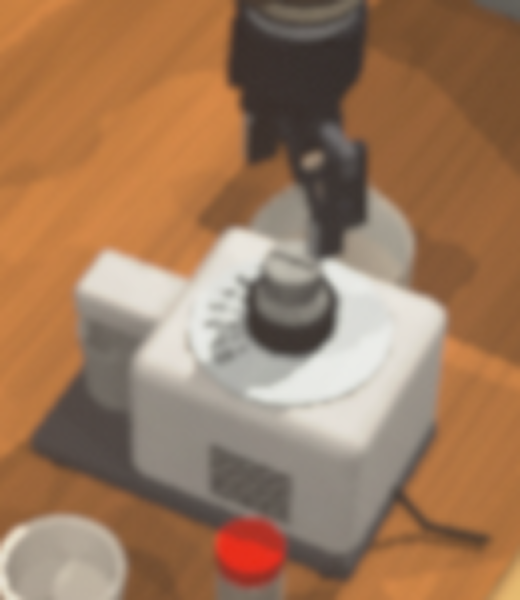

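View pics/top1.png

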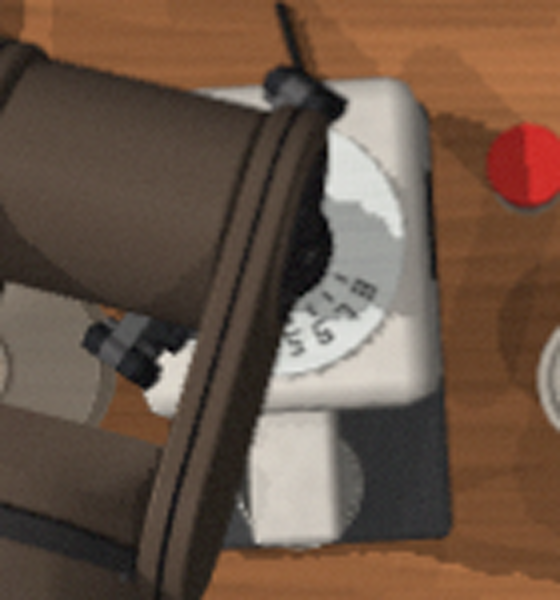

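Both views show the gripper over the mill. The top zoom has the fingers at (305,95) and (135,345), straddling the axis. Going down around the collar.

{"op": "carry_out", "data": {"commands": [{"delta_pos":[-0.0006,0.0016,0.02],"delta_rot":[-0.0018,0,0.0018],"claw":100},{"delta_pos":[-0.0006,0.0016,0.04],"delta_rot":[-0.0018,0,0.0018],"claw":100},{"delta_pos":[-0.0006,0.0016,0.055],"delta_rot":[-0.0018,0,0.0018],"claw":100},{"delta_pos":[-0.0006,0.0016,0.068],"delta_rot":[-0.0018,0,0.0018],"claw":100},{"delta_pos":[-0.0006,0.0016,0.078],"delta_rot":[-0.0018,0,0.0018],"claw":100},{"delta_pos":[-0.0006,0.0016,0.086],"delta_rot":[-0.0018,0,0.0018],"claw":100},{"delta_pos":[-0.0006,0.0016,0.092],"delta_rot":[-0.0018,0,0.0018],"claw":100},{"delta_pos":[-0.0006,0.0016,0.092],"delta_rot":[-0.0018,0,0.0018],"claw":100}]}}

```text
time: 2.87
eef_pos: [0.5351, -0.0232, 0.1765]
tcp_rot: [0.884, 0.467, -0.001, -0.0]
contact_force: [0.4, -0.6, 0.2]
opening: 1.002
```

```bash
python3 - <<'E'
from h import *
s=ctrl.get_state();print(s["contact_force"],s["wrist_torque"],delta((.5355,-.0235,.174),-.6))
E
```

```text
[ 0.41409683 -0.55285653  0.21808007] [0.05371688 0.01203734 0.03670886] (array([-0.    ,  0.0005,  0.0025]), array([-0.0014,  0.0007,  0.0003]))
```

{"op": "carry_out", "data": {"commands": [{"delta_pos":[0,0,0.001],"delta_rot":[0,0,0],"claw":85},{"delta_pos":[0,0,0.001],"delta_rot":[0,0,0],"claw":75},{"delta_pos":[0,0,0.001],"delta_rot":[0,0,0],"claw":65},{"delta_pos":[0,0,0.001],"delta_rot":[0,0,0],"claw":60},{"delta_pos":[0,0,0.001],"delta_rot":[0,0,0],"claw":55},{"delta_pos":[0,0,0.001],"delta_rot":[0,0,0],"claw":50}], "force": 50}}

```text
time: 3.37
eef_pos: [0.5345, -0.0226, 0.1769]
tcp_rot: [0.884, 0.467, -0.001, -0.002]
contact_force: [-4.4, 2.3, 4.0]
opening: 0.69
```

```bash
python3 - <<'E'
from h import *
s=ctrl.get_state();print(s["contact_force"],s["wrist_torque"],delta((.5355,-.0235,.174),-.6))
E
```

```text
[-4.42172331  2.26961991  4.02957179] [0.47088942 0.92429781 0.00280371] (array([-0.0002,  0.0014,  0.0029]), array([-0.0043,  0.0007,  0.0001]))
```

Opening 0.69 (about 59 mm) means the collar is held. Turning it anticlockwise, which is minus about the tool's z.

{"op": "carry_out", "data": {"commands": [{"delta_pos":[0,-0.0003,0],"delta_rot":[0,0,-0.08],"claw":50},{"delta_pos":[0,-0.0003,0],"delta_rot":[0,0,-0.16],"claw":50},{"delta_pos":[0,-0.0003,0],"delta_rot":[0,0,-0.24],"claw":50},{"delta_pos":[0,-0.0003,0],"delta_rot":[0,0,-0.32],"claw":50},{"delta_pos":[0,-0.0003,0],"delta_rot":[0,0,-0.4],"claw":50},{"delta_pos":[0,-0.0003,0],"delta_rot":[0,0,-0.48],"claw":50},{"delta_pos":[0,-0.0003,0],"delta_rot":[0,0,-0.56],"claw":50},{"delta_pos":[0,-0.0003,0],"delta_rot":[0,0,-0.6],"claw":50}]}}

```text
time: 4.03
eef_pos: [0.5351, -0.0228, 0.177]
tcp_rot: [0.706, 0.708, -0.0, -0.001]
contact_force: [3.6, -0.8, -4.2]
opening: 0.688
```

```bash
python3 - <<'E'
from h import *
s=ctrl.get_state();print(s["contact_force"],s["wrist_torque"],delta((.5345,-.0226,.1765),.6))
E
```

```text
[ 3.61409043 -0.84852575 -4.24333326] [-0.17130542 -0.26487304 -0.14784374] (array([ 0.0002, -0.0006,  0.0005]), array([-0.0011, -0.0015, -0.5968]))
```

{"op": "carry_out", "data": {"commands": [{"delta_pos":[0,-0.0003,0],"delta_rot":[0,0,-0.08],"claw":50},{"delta_pos":[0,-0.0003,0],"delta_rot":[0,0,-0.16],"claw":50},{"delta_pos":[0,-0.0003,0],"delta_rot":[0,0,-0.24],"claw":50},{"delta_pos":[0,-0.0003,0],"delta_rot":[0,0,-0.32],"claw":50},{"delta_pos":[0,-0.0003,0],"delta_rot":[0,0,-0.4],"claw":50},{"delta_pos":[0,-0.0003,0],"delta_rot":[0,0,-0.5],"claw":50},{"delta_pos":[0,-0.0003,0],"delta_rot":[0,0,-0.6],"claw":50},{"delta_pos":[0,-0.0003,0],"delta_rot":[0,0,-0.6],"claw":50}]}}

```text
time: 4.7
eef_pos: [0.5357, -0.0227, 0.177]
tcp_rot: [0.464, 0.886, 0.001, 0.0]
contact_force: [4.2, 1.5, -4.7]
opening: 0.686
```

```bash
python3 - <<'E'
from h import *
s=ctrl.get_state();print(s["contact_force"],s["wrist_torque"],delta((.5345,-.0226,.1765),.6))
for n in ("scene","top"):
    im,d=ctrl.read_camera(n); 
    u,v,w,h=(270,100,130,150) if n=="scene" else (200,200,140,150)
    cv2.imwrite(f"pics/{n}2.png",cv2.resize(im[v:v+h,u:u+w,::-1],None,fx=4,fy=4,interpolation=cv2.INTER_CUBIC))
E
```

```text
[ 4.20642418  1.46421823 -4.73684947] [-0.11941411 -0.23981966 -0.02481043] (array([ 0.0008, -0.0009,  0.0005]), array([ 0.0019, -0.0002,  0.0063]))
```

View pics/scene2.png

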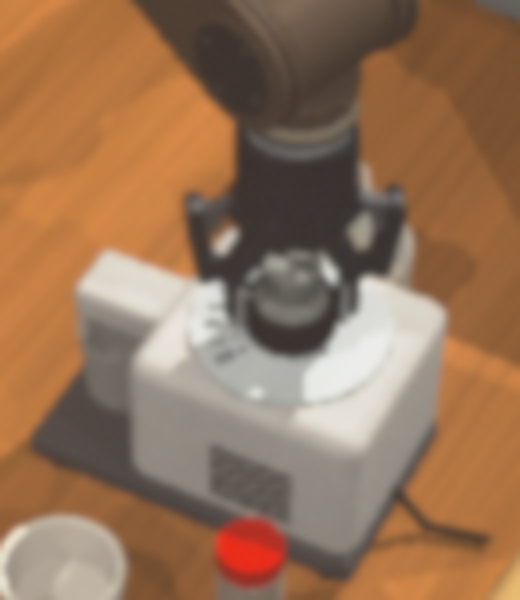

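View pics/top2.png

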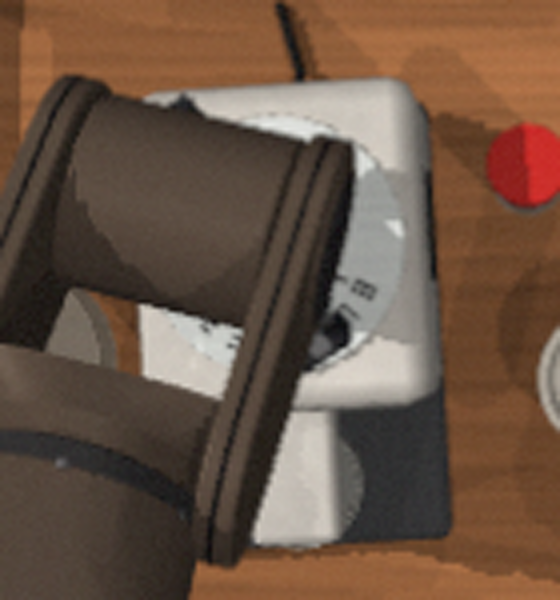

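The line is hidden by the finger near the "7" at (325,340). The twist has dropped to about 0, which suggests a detent. Releasing and rising to look.

{"op": "carry_out", "data": {"commands": [{"delta_pos":[0,0,0],"delta_rot":[0,0,0],"claw":75},{"delta_pos":[0,0,0],"delta_rot":[0,0,0],"claw":90},{"delta_pos":[0,0,0],"delta_rot":[0,0,0],"claw":100},{"delta_pos":[0,0,0],"delta_rot":[0,0,0],"claw":100},{"delta_pos":[0,0,-0.015],"delta_rot":[0,0,0],"claw":100},{"delta_pos":[0,0,-0.04],"delta_rot":[0,0,0],"claw":100},{"delta_pos":[0,0,-0.07],"delta_rot":[0,0,0],"claw":100},{"delta_pos":[0,0,-0.1],"delta_rot":[0,0,0],"claw":100}]}}

```text
time: 5.47
eef_pos: [0.5351, -0.0228, 0.2778]
tcp_rot: [0.465, 0.885, 0.001, -0.0]
contact_force: [0.8, 0.4, 1.3]
opening: 0.997
```

{"op": "carry_out", "data": {"commands": [{"delta_pos":[0,0,-0.03],"delta_rot":[0,0,0],"claw":100},{"delta_pos":[0,0,-0.05],"delta_rot":[0,0,0],"claw":100},{"delta_pos":[0.04,0.015,-0.05],"delta_rot":[0,0,0],"claw":100},{"delta_pos":[0.07,0.03,-0.05],"delta_rot":[0,0,0],"claw":100},{"delta_pos":[0.1,0.045,-0.05],"delta_rot":[0,0,0],"claw":100},{"delta_pos":[0.1,0.06,-0.05],"delta_rot":[0,0,0],"claw":100}]}}

```text
time: 5.97
eef_pos: [0.5259, 0.0972, 0.3292]
tcp_rot: [0.464, 0.886, 0.002, -0.0]
contact_force: [-0.1, 0.3, 0.7]
opening: 0.999
```

```bash
python3 - <<'E'
from h import *
s=ctrl.get_state();print(s["eef_pos"],s["contact_force"],s["wrist_torque"])
for n in ("scene","top"):
    im,d=ctrl.read_camera(n); np.savez(n+"3.npz",im=im,d=d)
    u,v,w,h=(270,100,130,150) if n=="scene" else (200,200,140,150)
    cv2.imwrite(f"pics/{n}3.png",cv2.resize(im[v:v+h,u:u+w,::-1],None,fx=4,fy=4,interpolation=cv2.INTER_CUBIC))
E
```

```text
[0.52588043 0.09715272 0.32918329] [-0.06974878  0.31822157  0.6813273 ] [0.00997289 0.02062746 0.02379605]
```

View pics/scene3.png

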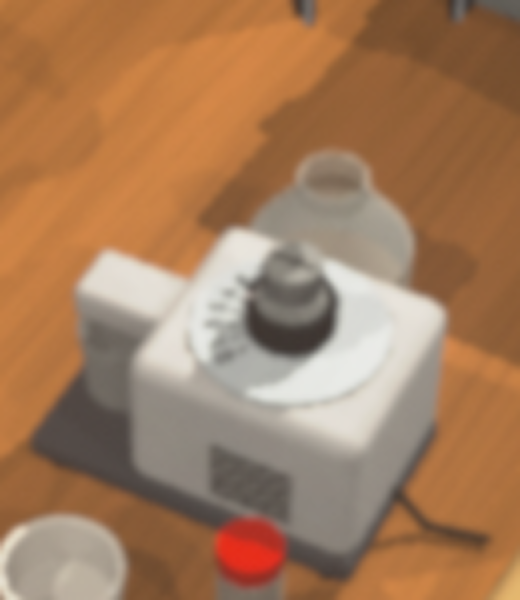

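View pics/top3.png

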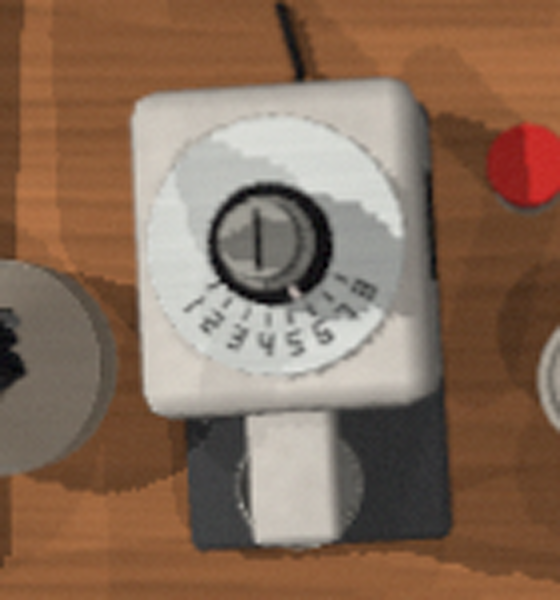

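The top view is clear: the white line is at zoomed (293,292), around 5–6. I'll measure its bearing.

```bash
python3 - <<'E'
from h import *
c=(.535,-.0235)
for k in ("0","3"):
    im=np.load(f"top{k}.npz")["im"]
    r=rect("top",im,c,.182,half=.04,px=400)
    g=cv2.cvtColor(r,cv2.COLOR_RGB2GRAY).astype(float)
    # polar profile radius 24..29mm
    out=[]
    for a in range(-80,81,2):
        v=[g[int(round(199.5+ρ*5*np.cos(np.radians(a)))),int(round(199.5+ρ*5*np.sin(np.radians(a))))] for ρ in np.arange(24.,28.5,.5)]
        out.append((a,int(np.mean(v))))
    print(k,[o for o in out if o[1]>60])
    cv2.imwrite(f"pics/col{k}.png",r[:,:,::-1])
a=cv2.imread("pics/col0.png");b=cv2.imread("pics/col3.png");cv2.imwrite("pics/colb.png",np.hstack([a,b]))
E
```

```text
0 [(-44, 82), (-42, 131), (-40, 157), (-38, 158), (-36, 123), (-34, 81)]
3 [(24, 102), (26, 140), (28, 146), (30, 128), (32, 95)]
```

View pics/colb.png

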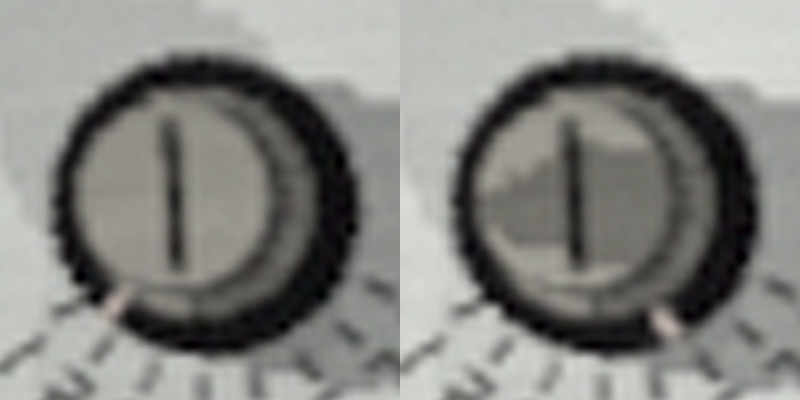

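The line moved from −39° to +28°, about 1.17 rad, onto number 6 (its digit is at 28°). Now for the cap.

```bash
python3 - <<'E'
from h import *
print(delta((.535,-.023,.27),.6),delta((.535,-.023,.206),.6))
E
```

```text
(array([-0.101 , -0.0617,  0.0584]), array([ 0.0019, -0.0004,  0.0061])) (array([-0.101 , -0.0618,  0.1224]), array([ 0.0019, -0.0004,  0.0061]))
```

{"op": "carry_out", "data": {"commands": [{"delta_pos":[-0.035,-0.02,0],"delta_rot":[0.0019,0,0.006],"claw":100},{"delta_pos":[-0.07,-0.04,0.01],"delta_rot":[0.0019,0,0.006],"claw":100},{"delta_pos":[-0.101,-0.0617,0.02],"delta_rot":[0.0019,0,0.006],"claw":100},{"delta_pos":[-0.101,-0.0617,0.05],"delta_rot":[0.0019,0,0.006],"claw":100},{"delta_pos":[-0.101,-0.0617,0.08],"delta_rot":[0.0019,0,0.006],"claw":100},{"delta_pos":[-0.101,-0.0617,0.1],"delta_rot":[0.0019,0,0.006],"claw":100},{"delta_pos":[-0.101,-0.0617,0.115],"delta_rot":[0.0019,0,0.006],"claw":100},{"delta_pos":[-0.101,-0.0617,0.119],"delta_rot":[0.0019,0,0.006],"claw":100}]}}

```text
time: 6.73
eef_pos: [0.5329, -0.0238, 0.2059]
tcp_rot: [0.467, 0.884, -0.001, -0.003]
contact_force: [-0.2, 0.5, -0.6]
opening: 1.001
```

```bash
python3 - <<'E'
from h import *
s=ctrl.get_state();print(s["contact_force"],s["wrist_torque"],delta((.535,-.023,.206),.6))
E
```

```text
[-0.20429726  0.5260556  -0.63144412] [-0.01768679  0.06536366  0.00636357] (array([-0.0005,  0.0022, -0.0001]), array([-0.0046, -0.0048, -0.0017]))
```

{"op": "carry_out", "data": {"commands": [{"delta_pos":[-0.0005,0.0022,0],"delta_rot":[-0.0046,-0.0048,-0.0017],"claw":80},{"delta_pos":[-0.0005,0.0022,0],"delta_rot":[-0.0046,-0.0048,-0.0017],"claw":65},{"delta_pos":[-0.0005,0.0022,0],"delta_rot":[-0.0046,-0.0048,-0.0017],"claw":55},{"delta_pos":[-0.0005,0.0022,0],"delta_rot":[-0.0046,-0.0048,-0.0017],"claw":48},{"delta_pos":[-0.0005,0.0022,0],"delta_rot":[-0.0046,-0.0048,-0.0017],"claw":40},{"delta_pos":[-0.0005,0.0022,0],"delta_rot":[-0.0046,-0.0048,-0.0017],"claw":30},{"delta_pos":[-0.0005,0.0022,0],"delta_rot":[-0.0046,-0.0048,-0.0017],"claw":30},{"delta_pos":[-0.0005,0.0022,0],"delta_rot":[-0.0046,-0.0048,-0.0017],"claw":30}], "force": 70}}

```text
time: 7.4
eef_pos: [0.536, -0.0231, 0.2079]
tcp_rot: [0.466, 0.885, 0.0, 0.002]
contact_force: [-1.2, -0.1, 6.9]
opening: 0.421
```

```bash
python3 - <<'E'
from h import *
s=ctrl.get_state();print(s["contact_force"],s["wrist_torque"],s["opening"]*85,delta((.535,-.023,.206),.6))
E
```

```text
[-1.18144576 -0.05470703  6.93170286] [ 0.0745547   0.0414932  -0.00495459] 35.8138723132453 (array([ 0.0006, -0.0008,  0.0019]), array([0.0023, 0.0024, 0.0002]))
```

```bash
python3 - <<'E'
from h import *
im,d=ctrl.read_camera("scene"); u,v,w,h=300,130,90,80
cv2.imwrite("pics/scene4.png",cv2.resize(im[v:v+h,u:u+w,::-1],None,fx=7,fy=7,interpolation=cv2.INTER_CUBIC))
print(proj("scene",[(.535,-.023,.182),(.535,-.023,.19),(.535,-.023,.215)])-np.array([u,v]))
E
```

```text
[[41.69609573 43.8728443 ]
 [41.78326327 41.72815393]
 [42.06035568 34.90500157]]
```

View pics/scene4.png

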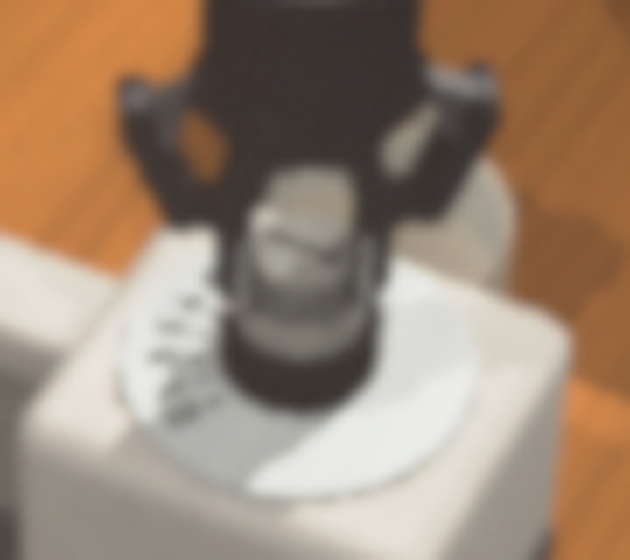

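The fingers sit at the cap's sides, just above the black collar. I'll try a small anticlockwise turn, watching the twist.

{"op": "carry_out", "data": {"commands": [{"delta_pos":[0,0,-0.0005],"delta_rot":[0,0,0],"claw":30},{"delta_pos":[0,0,-0.0005],"delta_rot":[0,0,-0.06],"claw":30},{"delta_pos":[0,0,-0.0005],"delta_rot":[0,0,-0.12],"claw":30},{"delta_pos":[0,0,-0.0005],"delta_rot":[0,0,-0.15],"claw":30},{"delta_pos":[0,0,-0.0005],"delta_rot":[0,0,-0.15],"claw":30}]}}

```text
time: 7.87
eef_pos: [0.5362, -0.0228, 0.2079]
tcp_rot: [0.401, 0.916, 0.001, 0.002]
contact_force: [2.1, 0.5, -1.8]
opening: 0.42
```

```bash
python3 - <<'E'
from h import *
s=ctrl.get_state();print(s["contact_force"],s["wrist_torque"],s["opening"]*85,delta((.535,-.023,.206),.6))
E
```

```text
[ 2.05483665  0.45019195 -1.75926453] [ 0.15558523 -0.3473827  -0.89835049] 35.6604731711058 (array([ 0.0006, -0.001 ,  0.0019]), array([0.0037, 0.0018, 0.1466]))
```

A resisting moment of 0.9 N m has built up, which looks like a stop. I'll go back and compare the other way.

{"op": "carry_out", "data": {"commands": [{"delta_pos":[0,0,0],"delta_rot":[0,0,0.07],"claw":30},{"delta_pos":[0,0,0],"delta_rot":[0,0,0.14],"claw":30},{"delta_pos":[0,0,0],"delta_rot":[0,0,0.21],"claw":30},{"delta_pos":[0,0,0],"delta_rot":[0,0,0.28],"claw":30},{"delta_pos":[0,0,0],"delta_rot":[0,0,0.3],"claw":30}]}}

```text
time: 8.28
eef_pos: [0.536, -0.0229, 0.2079]
tcp_rot: [0.533, 0.846, 0.001, 0.001]
contact_force: [-0.2, 1.0, 1.1]
opening: 0.422
```

```bash
python3 - <<'E'
from h import *
s=ctrl.get_state();print(s["contact_force"],s["wrist_torque"],s["opening"]*85,delta((.535,-.023,.206),.6))
E
```

```text
[-0.22319964  1.0424744   1.07003026] [-0.03515615  0.06364796  0.04789973] 35.89853498010395 (array([ 0.0003, -0.0009,  0.0019]), array([ 0.0029,  0.0016, -0.1544]))
```

Clockwise turns freely (0.05 N m), so the thread is left-handed. Continuing clockwise.

{"op": "carry_out", "data": {"commands": [{"delta_pos":[0,0,0],"delta_rot":[0,0,0.09],"claw":30},{"delta_pos":[0,0,0],"delta_rot":[0,0,0.18],"claw":30},{"delta_pos":[0,0,0],"delta_rot":[0,0,0.27],"claw":30},{"delta_pos":[0,0,0],"delta_rot":[0,0,0.36],"claw":30},{"delta_pos":[0,0,0],"delta_rot":[0,0,0.45],"claw":30},{"delta_pos":[0,0,0],"delta_rot":[0,0,0.54],"claw":30},{"delta_pos":[0,0,0],"delta_rot":[0,0,0.62],"claw":30},{"delta_pos":[0,0,0],"delta_rot":[0,0,0.7],"claw":30}]}}

```text
time: 8.95
eef_pos: [0.5358, -0.0229, 0.2079]
tcp_rot: [0.792, 0.611, 0.001, 0.001]
contact_force: [0.1, -0.6, -0.2]
opening: 0.422
```

```bash
python3 - <<'E'
from h import *
s=ctrl.get_state();print(s["contact_force"],s["wrist_torque"],s["opening"]*85,delta((.535,-.023,.206),.6))
E
```

```text
[ 0.1469391  -0.58622588 -0.17686286] [-0.01708974  0.03791622  0.06348786] 35.893994398194785 (array([-0.0003, -0.0008,  0.0019]), array([ 2.900e-03,  8.000e-04, -8.565e-01]))
```

{"op": "carry_out", "data": {"commands": [{"delta_pos":[0,0,0],"delta_rot":[0,0,0.08],"claw":30},{"delta_pos":[0,0,0],"delta_rot":[0,0,0.16],"claw":30},{"delta_pos":[0,0,0],"delta_rot":[0,0,0.22],"claw":30},{"delta_pos":[0,0,0],"delta_rot":[0,0,0.26],"claw":30},{"delta_pos":[0,0,0],"delta_rot":[0,0,0.26],"claw":30}]}}

```text
time: 9.37
eef_pos: [0.5358, -0.0229, 0.2079]
tcp_rot: [0.864, 0.503, 0.001, 0.001]
contact_force: [0.1, 0.4, 0.8]
opening: 0.423
```

```bash
python3 - <<'E'
from h import *
s=ctrl.get_state();print(s["contact_force"],s["wrist_torque"],s["opening"]*85,delta((.535,-.023,.206),.6))
E
```

```text
[0.05103579 0.40245775 0.76877446] [-0.01372841 -0.00224486 -0.08283895] 35.92090378627244 (array([-0.0005, -0.0006,  0.0019]), array([ 2.8000e-03,  8.0000e-04, -1.1158e+00]))
```

1.12 rad turned. Gentle test lift.

{"op": "carry_out", "data": {"commands": [{"delta_pos":[0,0,-0.001],"delta_rot":[0,0,0],"claw":30},{"delta_pos":[0,0,-0.003],"delta_rot":[0,0,0],"claw":30},{"delta_pos":[0,0,-0.004],"delta_rot":[0,0,0],"claw":30},{"delta_pos":[0,0,-0.004],"delta_rot":[0,0,0],"claw":30}]}}

```text
time: 9.7
eef_pos: [0.5355, -0.0228, 0.2115]
tcp_rot: [0.864, 0.504, 0.001, 0.001]
contact_force: [-0.1, 0.1, -2.7]
opening: 0.421
```

```bash
python3 - <<'E'
from h import *
s=ctrl.get_state();print(s["contact_force"],s["wrist_torque"],s["opening"]*85,s["eef_pos"])
im,d=ctrl.read_camera("scene"); u,v,w,h=300,130,90,80
cv2.imwrite("pics/scene5.png",cv2.resize(im[v:v+h,u:u+w,::-1],None,fx=7,fy=7,interpolation=cv2.INTER_CUBIC))
E
```

```text
[-0.11998232  0.08120294 -2.69636185] [-0.02596516 -0.01718361 -0.03111185] 35.81672069899067 [ 0.53546952 -0.02283369  0.21154839]
```

View pics/scene5.png

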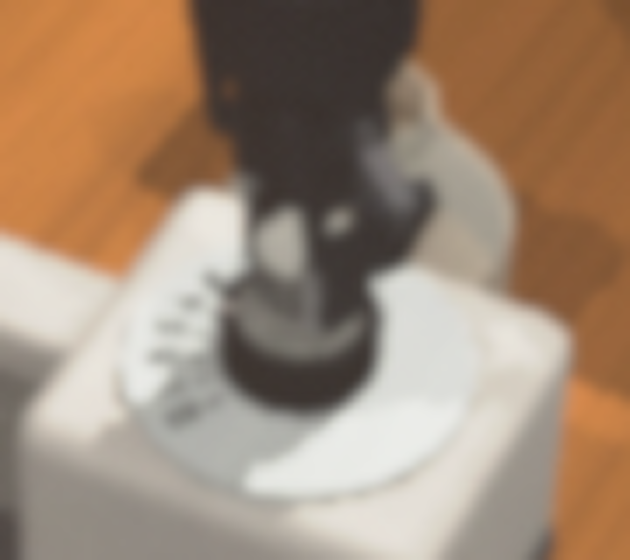

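The load is 2.7 N, just the cap's weight, so it's free. The picture shows it at (300,280) with the collar undisturbed. Lifting to about 80 mm.

{"op": "carry_out", "data": {"commands": [{"delta_pos":[0,0,-0.008],"delta_rot":[0,0,0],"claw":30},{"delta_pos":[0,0,-0.018],"delta_rot":[0,0,0],"claw":30},{"delta_pos":[0,0,-0.03],"delta_rot":[0,0,0],"claw":30},{"delta_pos":[0,0,-0.044],"delta_rot":[0,0,0],"claw":30},{"delta_pos":[0,0,-0.058],"delta_rot":[0,0,0],"claw":30},{"delta_pos":[0,0,-0.068],"delta_rot":[0,0,0],"claw":30},{"delta_pos":[0,0,-0.076],"delta_rot":[0,0,0],"claw":30},{"delta_pos":[0,0,-0.078],"delta_rot":[0,0,0],"claw":30}]}}

```text
time: 10.42
eef_pos: [0.5362, -0.023, 0.2923]
tcp_rot: [0.864, 0.504, 0.002, 0.002]
contact_force: [-0.3, -0.9, -2.6]
opening: 0.424
```

```bash
python3 - <<'E'
from h import *
s=ctrl.get_state();print(s["contact_force"],s["wrist_torque"],s["opening"]*85,s["eef_pos"])
for n in ("scene","top"):
    im,d=ctrl.read_camera(n); np.savez(n+"6.npz",im=im,d=d)
    u,v,w,h=(270,100,130,150) if n=="scene" else (200,200,140,150)
    cv2.imwrite(f"pics/{n}6.png",cv2.resize(im[v:v+h,u:u+w,::-1],None,fx=4,fy=4,interpolation=cv2.INTER_CUBIC))
E
```

```text
[-0.250673  -0.9208129 -2.5773092] [ 0.00110411 -0.04181479  0.01685474] 36.06488803747782 [ 0.53620518 -0.02297658  0.29228715]
```

View pics/scene6.png

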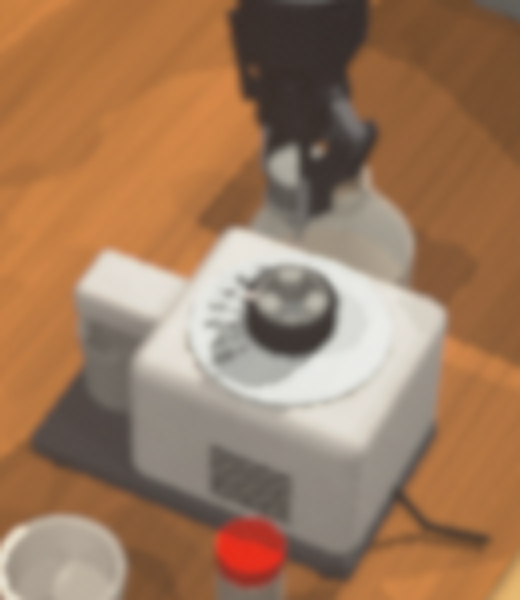

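View pics/top6.png

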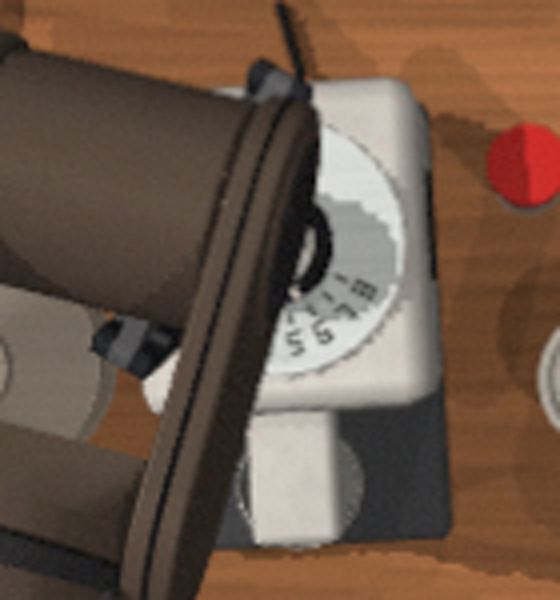

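The scene view shows the cap upright in the fingers at (290,190), clear of the open burrs. In the top view the collar's white line is at (293,293), unchanged from before. A short settle, then a final check.

{"op": "carry_out", "data": {"commands": [{"delta_pos":[0,0,0],"delta_rot":[0,0,0],"claw":30},{"delta_pos":[0,0,0],"delta_rot":[0,0,0],"claw":30},{"delta_pos":[0,0,0],"delta_rot":[0,0,0],"claw":30},{"delta_pos":[0,0,0],"delta_rot":[0,0,0],"claw":30}]}}

```text
time: 10.85
eef_pos: [0.5353, -0.0228, 0.2895]
tcp_rot: [0.864, 0.504, 0.001, 0.001]
contact_force: [-0.0, 0.3, -2.8]
opening: 0.417
```

```bash
python3 - <<'E'
from h import *
s=ctrl.get_state();print(s["time"],s["contact_force"],s["opening"],s["eef_pos"],abs(s["dq"]).max())
c=(.535,-.0235); g=cv2.cvtColor(rect("top",np.load("top6.npz")["im"],c,.182,half=.04,px=400),cv2.COLOR_RGB2GRAY)
print([(a,int(m)) for a in range(14,81,2) if (m:=np.mean([g[int(round(199.5+r*5*np.cos(np.radians(a)))),int(round(199.5+r*5*np.sin(np.radians(a))))] for r in np.arange(24.,28.5,.5)]))>60])
print(ctrl.sign_off())
E
```

```text
10.85 [-0.004765    0.29360726 -2.81400287] 0.41697819276070947 [ 0.53527411 -0.02279248  0.28947056] 0.0027366106567159624
[(24, 77), (26, 105), (28, 111), (30, 105), (32, 91), (34, 71)]
the job is handed in; nothing more can be done
None
```

The grind collar is on number 6 and the burr cap is off. The gripper is holding the cap upright about 80 mm above its seat, and I've handed the job in at 10.9 s; no verdict was reported.

- **Collar:** it started on 2, and I turned it 1.2 rad anticlockwise. The pictures showed the white line moving about 67° (1.17 rad; a full four steps is 68.75°). It sat at the same bearing, 28°, after the cap came off, which matches the "6".
- **Cap:** anticlockwise it met a stop at about 0.9 N m. Clockwise it turned freely, so the thread is left-handed. I turned it about 1.1 rad and it lifted out with only its own weight on the gripper.
- **Last checks:** the load was 2.8 N, about the cap's own weight. The gripper opening was steady, the arm was still, and the cap was clear of the mill in the scene picture. The neighbouring things that the close-up pictures showed looked unmoved.
- **Small disagreements:** the cameras and the gripper differed by 1–2 mm on where the mill's axis is. The gripper also read both parts 1–2 mm narrower than stated. Neither affected the job.

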